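Vent the vacuum chamber through its pin valve

TASK

Let the air back into the small vacuum chamber through the valve on its lid. Unscrew the little knurled brass lock nut, anticlockwise seen from above, until it comes up against its stop, and let go of it so that the pin stands free; then push the freed steel pin straight down against its spring as far as it goes, gently and by feel since a hard push bends it, keep it down for a good second, and let it spring up again. Leave the nut unscrewed, and do not knock the chamber or disturb the bottle, the vial and the timer beside it.

Things in the scene. Friction and masses are not known exactly. Their poses are not given: they have to be found in the camera images.
- chamber: Small round vacuum chamber, fixed on the bench: aluminium base 128 mm across, clear wall with a petri dish inside, aluminium lid 124 mm across, its flat top 65 mm above the bench. Origin: centre of the underside, z up. The upright steel valve stands on the lid at x = -30 mm, y = 0 of the chamber's frame; a flat gauge 38 mm across, its top 74 mm above the bench, is at x = +32 mm.
- valve_port (a point): Point on the valve's axis 69 mm above the bench, at its foot (17 mm wide, 2 to 14 mm high). A stem 9 mm across rises to a seat about 36 mm above this point; the valve is screwed in to a depth that differs, so seat, nut and pin may be up to 6 mm higher or lower. The steel pin has a round head 8.4 mm across, its top 24 mm above the seat.
- nut (a joint): Turn of the knurled brass lock nut (round, 14 mm across, 10 mm high), in rad: 0 resting on the seat, 3.2 at its stop; grows anticlockwise from above; starts at 0 to 0.5. It rises along the pin 1.6 mm per rad, takes about 0.04 N m to turn and stays where left. It rides on the pin, which can go down only as far as the nut is off the seat. Gripped and turned without rising, it draws the pin down.
- pin (a joint): Downward travel of the pin in m: 0 standing free, held up by its spring; 0.004 at its hard stop. The spring needs 3 N to start and 1.5 N more per mm (9 N at the stop). The valve opens at 0.003. More than 16 N bends the pin. The nut goes down and up with it.
- amber_bottle: Brown screw-cap bottle with red cap, 48 mm across, 92 mm high, standing loose beside the chamber; origin at the centre of its underside.
- vial: Glass vial with white cap, 27 mm across, 60 mm high, standing loose on the other side; origin at the centre of its underside.
- timer: White bench timer, 64x70x18 mm, lying loose behind the chamber; origin at the centre of its underside.

How it is judged:
By the outcome, as a careful person would: the job done as asked, in the order asked, and still so for the second after the job is handed in, with the robot touching nothing.
It also fails if it takes over 69 s, if anything falls off the work surface, if the arm or the gripper's body presses on something with over 40 N, if the wrist force passes 120 N, or if a joint passes its speed limit or range.

ROBOT

A 6-joint arm with a two-finger parallel gripper is mounted at the origin on a cart in front of the work surface, level with it; the furniture and walls round the work are solid. World frame = base frame: x ahead of the robot, y to its left, z up, the work surface at z = 0. Lengths are in m, angles in rad, forces in N, time in s.
With the tool pointing down it reaches from about 0.4 to 0.825 m from the base axis. Payload 7 kg.
Tool frame: the origin (TCP) lies midway between the tips of the shut fingers; the grasp point (between the pads) lies 19 mm behind it; z points along the fingers, y is the line along which they close (so a half turn about z gives the same grasp; the last joint's range is limited). The gripper opens to 88 mm and grips with 3 to 60 N. Pads are 19 mm wide; open, the fingers measure 130 mm over their backs; the gripper's body (78 mm by 193 mm) begins 47 mm behind the grasp point.
Start: joints at [-0.866, 0.359, 0.012, 0, -1.224, -0.288], TCP at [0.273, -0.617, 0.189] pointing down, gripper open.
Joint ranges: [-3.07, 3.07], [-1.43, 2.12], [-1.02, 1.25], [-3.03, 1.67], [-3.05, -0], [-3.03, 3.03]. Speed limits (rad/s): [2.39, 2.39, 3.01, 3.14, 3.14, 3.14].

INTERFACE

Orientations are given as [roll, pitch, yaw] about the fixed x, y, z axes, in that order (R = Rz(yaw) Ry(pitch) Rx(roll)).
In Python, from station import get_state, grab_frame, calibration, job_done, boxes_of, regions_of, spot_point gives the robot as it stands. The module is installed in compiled form; this text tells all that it offers.
- The arm moves only by the tool arm_command, never from a script. Its argument "commands" is a list of rows, each an object of numbers: "tx", "ty", "tz": the shift along the tool's x, y, z each as a share of 25 cm, from -1 to 1; "twist": the turn about the tool's z as a share of 180 degrees, from -1 to 1. A call has exactly 8 rows; each row is the pose to reach, as a shift and turn from the pose commanded when the call began, along the tool's axes at that moment, turning the shorter way round; what a row does not reach only later rows make up. A row lasts 1/12 s, in which the tool goes at most 41.7 mm and 7.16 degrees, less where a joint would pass 70% of its speed; a pose out of reach is approached as far as the arm can. A call with a number of a shift or a turn outside -1 to 1 is refused whole. A call with a gripper value outside its range is refused whole. "claw" is the opening, from 0 (shut) to 1 (fully open), set as the call begins (left out, the last holds). The fingers move at their own pace and stop on an object; "grip_force" is the grip in N (left out, the last holds). Time passes only in rows, so rows that repeat a pose let the fingers close, or fill a call up. It gives the time, the measured TCP pose, the force, the opening and the grip force at its end, in the units of the state.
- get_state(): the state, without advancing time (a new reading comes with each control period).
- grab_frame(name): name is "side" or "top" or "wrist"; returns the picture (384x512x3 uint8, red, green, blue); there is no depth.
- calibration(name): a dict with "camera_matrix" (3x3 intrinsics, pixels), "extrinsics" (4x4, takes a point from camera to world coordinates). Camera axes: x right, y down, z forward; pixel columns grow to the right and rows downward; lengths in m; the calibration is good to about 2 mm. A picture is of the moment at which its call begins: read the wrist's pose just before it. calibration takes no time and is no camera call; for the wrist camera it gives the pose at the moment of the call.
- job_done(): hands the job in; it is judged then, once.
Trained networks look in the newest picture that a camera, given by its name, has taken for a name from the list of things; names that differ only in an ending like _2 or _b are one class to them, and where a whole thing is asked for, a point or a joint stands for the part that bears it (a point fixed in the world has none). Each returns a list of dicts, best first, with "score" (0 to 1); they miss things now and then, are a little off and sometimes report something else, mostly with a low value. They report only what shows in the picture. A call takes as long as a camera call.
- boxes_of(query, camera): "rect" ([left, top, right, bottom] in pixels, round what is visible of it).
- regions_of(query, camera): "region" (384x512 bool, what is visible of it) and "rect" ([left, top, right, bottom] in pixels, round what is visible of it).
- spot_point(query, camera): "uv" ([column, row] in pixels: a listed point, or the origin of a listed thing).
The state is a dict: "t": time; "q": joint angles; "qd": joint speeds; "joint_efforts": joint torques, N m; "eef_pos": TCP position; "ee_rot": TCP orientation; "force": force on the tool from outside, world axes, zero at the start; "moment": the same for the moment, N m; "width": finger opening in m; "gripper_force": force on a finger pad.
Only numpy, scipy, OpenCV 4.12 (cv2) and the standard library are available. Lean on these libraries where they do the work, as an engineer would, in place of code of your own. Each camera call takes 0.05 s, during which the arm holds its last target. There are 200 camera calls.

## Working session

There is one attempt and no reset: what is moved stays moved. The work goes in short steps, Python scripts to look and compute and a tool call to move; the robot and the scene stay as the last step left them, time stands still between calls to the robot, and variables do not carry over. Pictures are saved under pics/ and viewed, at most 10 in all, crops included, and the job is handed in when it is done.

Besides the shell and the picture viewer there is one more tool, called after "Call:" as name(argument=value, ...) on one line, values as JSON. arm_command: Moves the arm, as the interface text tells. Shift numbers are shares of 25 cm and turn numbers shares of 180 degrees, none past 1 either way. Its arguments: {"type":"object","properties":{"commands":{"type":"array"},"claw":{"type":"number"},"grip_force":{"type":"number"}},"required":["commands"]}

```bash
mkdir -p pics; cat > h.py <<'E'
import numpy as np, cv2
from station import *
def ray(cam,uv):
    c=calibration(cam);K=np.array(c["camera_matrix"]);T=np.array(c["extrinsics"])
    d=T[:3,:3]@np.linalg.solve(K,[uv[0],uv[1],1.]);return T[:3,3],d
def atz(cam,uv,z):
    o,d=ray(cam,uv);return o+d*(z-o[2])/d[2]
def proj(cam,p):
    c=calibration(cam);K=np.array(c["camera_matrix"]);T=np.linalg.inv(np.array(c["extrinsics"]))
    q=K@(T[:3,:3]@np.array(p)+T[:3,3]);return q[:2]/q[2]
def tri(a,b):
    (o,d),(p,e)=a,b;d=d/np.linalg.norm(d);e=e/np.linalg.norm(e)
    s=np.linalg.lstsq(np.array([d,-e]).T,p-o,rcond=None)[0]
    x,y=o+s[0]*d,p+s[1]*e;return (x+y)/2,np.linalg.norm(x-y)
E
python3 - <<'E'
from h import *
np.set_printoptions(precision=4,suppress=True)
s=get_state();print({k:np.round(v,3) for k,v in s.items()})
im={c:grab_frame(c) for c in("side","top")}
cv2.imwrite("pics/a.png",cv2.cvtColor(np.hstack([im["side"],im["top"]]),cv2.COLOR_RGB2BGR)[:, :] if 0 else cv2.resize(cv2.cvtColor(np.vstack([im["side"],im["top"]]),cv2.COLOR_RGB2BGR),(400,600)))
cv2.imwrite("pics/s.png",cv2.cvtColor(im["side"],cv2.COLOR_RGB2BGR));cv2.imwrite("pics/t.png",cv2.cvtColor(im["top"],cv2.COLOR_RGB2BGR))
for q in("chamber","valve_port","nut","pin","amber_bottle","vial","timer"):
  r={}
  for c in("side","top"):
    a=spot_point(q,c)[:1];b=boxes_of(q,c)[:2] 
    print(q,c,[(np.round(x["uv"],1),round(x["score"],2)) for x in a],[(np.round(x["rect"],0),round(x["score"],2)) for x in b])
    if a:r[c]=ray(c,a[0]["uv"])
  if len(r)==2:print("   tri",*tri(r["side"],r["top"]))
for c in("side","top"):print(c,calibration(c))
E
```

```text
{'t': np.float64(0.0), 'q': array([-0.866,  0.359,  0.011, -0.   , -1.224, -0.288]), 'qd': array([-0.   , -0.   , -0.001,  0.   ,  0.002, -0.001]), 'joint_efforts': array([  0.   , -58.273,  29.306,   6.998,   0.007,  -0.   ]), 'eef_pos': array([ 0.273, -0.617,  0.188]), 'ee_rot': array([ 3.14 , -0.   , -2.725]), 'force': array([ 0.428, -0.224,  0.303]), 'moment': array([-0.014,  0.008, -0.007]), 'gripper_force': np.float64(0.0), 'width': np.float64(0.088)}
chamber side [(array([238.7, 237.9]), 0.71)] [(array([209., 198., 268., 250.]), 0.94)]
chamber top [(array([252.7, 189.1]), 0.95)] [(array([224., 163., 277., 219.]), 0.68)]
   tri [ 0.5607  0.1235 -0.0021] 0.0030456112106171675
valve_port side [(array([221.2, 209.7]), 0.79)] [(array([201., 195., 265., 248.]), 0.68), (array([262., 228., 278., 263.]), 0.24)]
valve_port top [(array([252. , 206.6]), 0.61)] [(array([225., 166., 278., 216.]), 0.9)]
   tri [0.5205 0.1217 0.0689] 0.0003423041879493808Traceback (most recent call last):
  File "<stdin>", line 10, in <module>
ValueError: it knows: amber_bottle, chamber, timer, valve_port, vial
```

View pics/s.png

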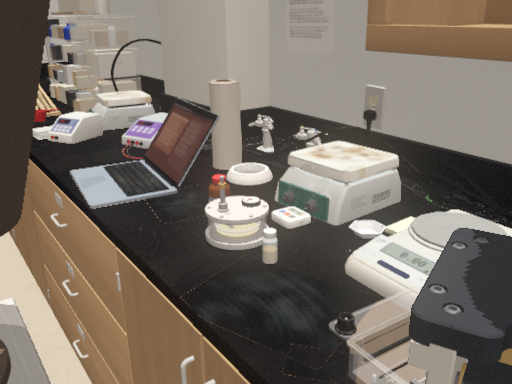

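View pics/t.png

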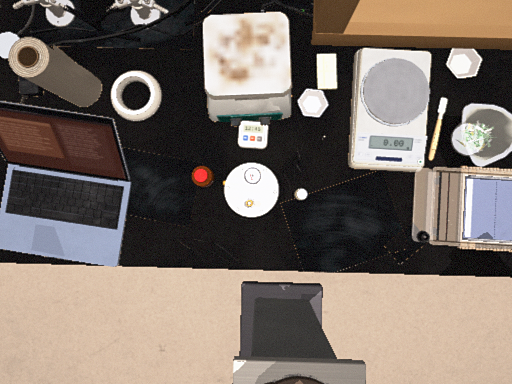

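The side view shows the chamber at (238,225) with its upright valve at (222,190). The bottle is behind it at (218,188), the vial at (270,245) and the timer at (291,216). In the top view the valve is at about (250,204), the bottle at (203,177) and the vial at (301,194).

```bash
python3 - <<'E'
from h import *
np.set_printoptions(precision=4,suppress=True)
for c in("side","top"):grab_frame(c)
for q in("amber_bottle","vial","timer"):
  r=[ray(c,spot_point(q,c)[0]["uv"]) for c in("side","top")]
  print(q,*tri(*r))
im=cv2.cvtColor(grab_frame("side"),cv2.COLOR_RGB2BGR)
cv2.imwrite("pics/sv.png",cv2.resize(im[165:255,190:290],None,fx=6,fy=6,interpolation=cv2.INTER_CUBIC))
print([(z,proj("side",[.5205,.1217,z])) for z in(.069,.105,.129)])
s=get_state();c=calibration("wrist");print(c["camera_matrix"],c["extrinsics"])
# target in tool axes
from scipy.spatial.transform import Rotation as R
Rm=R.from_euler("xyz",s["ee_rot"]).as_matrix()
print(Rm, Rm.T@(np.array([.5205,.1217,.22])-s["eef_pos"])/.25)
E
```

```text
Traceback (most recent call last):
IndexError: list index out of range
```

```bash
python3 - <<'E'
from h import *
np.set_printoptions(precision=4,suppress=True)
from scipy.spatial.transform import Rotation as R
for q,uv in(("bottle cap",(203,177)),("vial cap",(301,194))):print(q,atz("top",uv,.092 if "b" in q[0] else .06))
im=cv2.cvtColor(grab_frame("side"),cv2.COLOR_RGB2BGR)
cv2.imwrite("pics/sv.png",cv2.resize(im[165:255,190:290],None,fx=6,fy=6,interpolation=cv2.INTER_CUBIC))
print([(z,proj("side",[.5205,.1217,z])) for z in(.069,.105,.129)])
s=get_state();c=calibration("wrist");print(c["camera_matrix"],c["extrinsics"])
Rm=R.from_euler("xyz",s["ee_rot"]).as_matrix()
print(Rm, Rm.T@(np.array([.5205,.1217,.22])-s["eef_pos"])/.25)
E
```

```text
bottle cap [0.5829 0.2311 0.092 ]
vial cap [0.5519 0.0112 0.06  ]
[(0.069, array([221.1135, 209.6372])), (0.105, array([220.3202, 191.7462])), (0.129, array([219.7791, 179.5401]))]
[[327.959    0.     263.0776]
 [  0.     327.959  191.8021]
 [  0.       0.       1.    ]] [[-0.4053  0.884   0.2329  0.2109]
 [ 0.9142  0.3915  0.1048 -0.6448]
 [ 0.0014  0.2553 -0.9669  0.3853]
 [ 0.      0.      0.      1.    ]]
[[-0.9144 -0.4048  0.    ]
 [-0.4048  0.9144  0.0001]
 [-0.      0.     -1.    ]] [-2.1008  2.302  -0.1248]
```

View pics/sv.png

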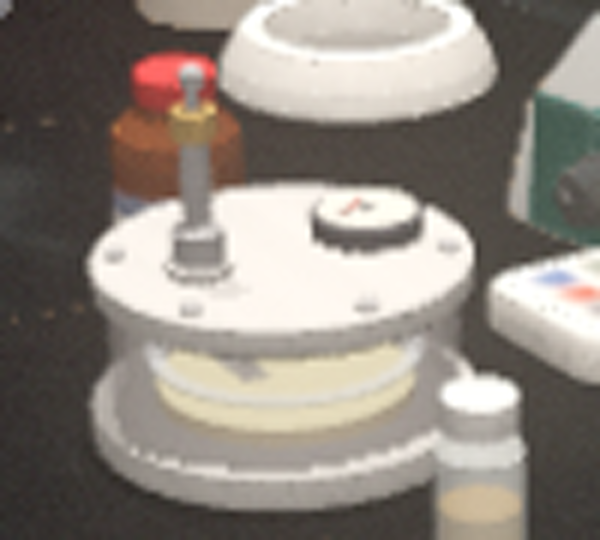

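Call:
arm_command(commands=[{"tz":-0.14},{"tz":-0.28},{"tx":-0.1,"ty":0.11,"tz":-0.28},{"tx":-0.2,"ty":0.22,"tz":-0.28},{"tx":-0.3,"ty":0.33,"tz":-0.28},{"tx":-0.4,"ty":0.44,"tz":-0.28},{"tx":-0.5,"ty":0.55,"tz":-0.28},{"tx":-0.6,"ty":0.66,"tz":-0.28}], claw=0.4, grip_force=15)

```text
invalid input
```

Call:
arm_command(commands=[{"tx":-0.1,"ty":0.11},{"tx":-0.2,"ty":0.22},{"tx":-0.3,"ty":0.33},{"tx":-0.4,"ty":0.44},{"tx":-0.5,"ty":0.55},{"tx":-0.6,"ty":0.66},{"tx":-0.7,"ty":0.77},{"tx":-0.8,"ty":0.88}])

```text
invalid input
```

Call:
arm_command(commands=[{"tx":-0.1,"ty":0.11},{"tx":-0.2,"ty":0.22},{"tx":-0.3,"ty":0.33},{"tx":-0.4,"ty":0.44},{"tx":-0.5,"ty":0.55},{"tx":-0.6,"ty":0.66},{"tx":-0.7,"ty":0.76},{"tx":-0.7,"ty":0.76}])

```text
invalid input
```

Call:
arm_command(commands=[{"tx":0,"ty":0,"tz":-0.14,"twist":0},{"tx":0,"ty":0,"tz":-0.28,"twist":0},{"tx":-0.1,"ty":0.11,"tz":-0.28,"twist":0},{"tx":-0.2,"ty":0.22,"tz":-0.28,"twist":0},{"tx":-0.3,"ty":0.33,"tz":-0.28,"twist":0},{"tx":-0.4,"ty":0.44,"tz":-0.28,"twist":0},{"tx":-0.5,"ty":0.55,"tz":-0.28,"twist":0},{"tx":-0.6,"ty":0.66,"tz":-0.28,"twist":0}], claw=0.4, grip_force=15)

```text
t: 1.37
eef_pos: [0.3437, -0.404, 0.2589]
ee_rot: [-3.141, 0.0, -2.725]
force: [0.6, -0.2, 0.2]
width: 0.04
gripper_force: 0.0
```

Call:
arm_command(commands=[{"tx":-0.1,"ty":0.11,"tz":0,"twist":0},{"tx":-0.2,"ty":0.22,"tz":0,"twist":0},{"tx":-0.3,"ty":0.33,"tz":0,"twist":0},{"tx":-0.4,"ty":0.44,"tz":0,"twist":0},{"tx":-0.5,"ty":0.55,"tz":0,"twist":0},{"tx":-0.6,"ty":0.66,"tz":0,"twist":0},{"tx":-0.7,"ty":0.77,"tz":0,"twist":0},{"tx":-0.8,"ty":0.88,"tz":0,"twist":0}])

```text
t: 2.03
eef_pos: [0.4375, -0.1217, 0.2593]
ee_rot: [-3.141, 0.001, -2.725]
force: [0.6, -0.4, -0.8]
width: 0.035
gripper_force: 0.0
```

Call:
arm_command(commands=[{"tx":-0.1,"ty":0.11,"tz":0,"twist":0},{"tx":-0.2,"ty":0.22,"tz":0,"twist":0},{"tx":-0.3,"ty":0.33,"tz":0,"twist":0},{"tx":-0.4,"ty":0.44,"tz":0,"twist":0},{"tx":-0.5,"ty":0.55,"tz":0,"twist":0},{"tx":-0.6,"ty":0.66,"tz":0,"twist":0},{"tx":-0.7,"ty":0.76,"tz":0.08,"twist":0},{"tx":-0.7,"ty":0.76,"tz":0.14,"twist":0}])

```text
t: 2.7
eef_pos: [0.5225, 0.1261, 0.2229]
ee_rot: [3.141, 0.002, -2.722]
force: [0.4, 0.5, -0.3]
width: 0.0353
gripper_force: 0.0
```

```bash
python3 - <<'E'
from h import *
np.set_printoptions(precision=4,suppress=True)
grab_frame("side");s=get_state();print(s["eef_pos"],s["q"],s["force"])
w=grab_frame("wrist")
for q in("valve_port","chamber"):
  for c in("wrist","side"):
    a=spot_point(q,c)[:1]
    print(q,c,a, [atz(c,x["uv"],.069 if q[0]=="v" else 0) for x in a])
cv2.imwrite("pics/w1.png",cv2.cvtColor(w,cv2.COLOR_RGB2BGR))
E
```

```text
[0.5195 0.1234 0.2193] [ 0.5993  0.1098 -0.2456 -0.0017 -1.2199 -1.7503] [-2.0806 -1.0801 -4.5144]
valve_port wrist [{'uv': [262.5, 178.6], 'score': 0.94}] [array([0.528 , 0.1245, 0.069 ])]
valve_port side [{'uv': [220.1, 207.1], 'score': 0.65}] [array([0.5256, 0.1338, 0.069 ])]
chamber wrist [{'uv': [252.3, 188.4], 'score': 0.77}] [array([0.5617, 0.1236, 0.    ])]
chamber side [{'uv': [238.7, 239.0], 'score': 0.75}] [array([0.5543, 0.1163, 0.    ])]
```

View pics/w1.png

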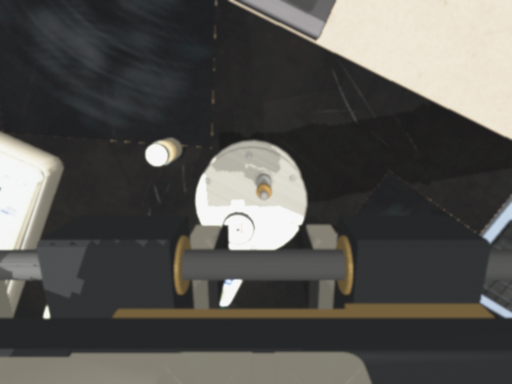

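The wrist view shows the chamber round (252,195). The valve's foot is at about (263,179), the nut at about (264,190) and the vial at (160,152). I'll zoom in on the valve.

```bash
python3 - <<'E'
from h import *
np.set_printoptions(precision=4,suppress=True)
im=cv2.cvtColor(grab_frame("side"),cv2.COLOR_RGB2BGR)
w=cv2.imread("pics/w1.png")
a=cv2.resize(im[168:218,200:250],(400,400),interpolation=cv2.INTER_CUBIC);b=cv2.resize(w[165:215,240:290],(400,400),interpolation=cv2.INTER_CUBIC)
cv2.imwrite("pics/z.png",np.hstack([a,b]))
def br(i,r):
  h=cv2.cvtColor(i,cv2.COLOR_BGR2HSV);m=(h[...,0]>10)&(h[...,0]<28)&(h[...,1]>95)&(h[...,2]>60)
  y,x=np.nonzero(m);k=(x>r[0])&(x<r[1])&(y>r[2])&(y<r[3]);x,y=x[k],y[k];print(x.min(),x.max(),y.min(),y.max(),x.mean(),y.mean(),len(x));return x.mean(),y.mean()
u=br(im,(210,232,178,194));v=br(w,(250,280,175,200))
print(tri(ray("side",u),ray("wrist",v)))
for z in(.069,.083,.105,.115,.125,.129,.134):print(z,proj("wrist",[.5255,.1245,z]),proj("side",[.5255,.1245,z]))
E
```

```text
211 230 182 192 221.22222222222223 185.77777777777777 63
257 270 184 194 263.65625 188.59375 96
(array([0.528 , 0.1263, 0.1143]), np.float64(0.0039323937972661005))
0.069 [264.2874 174.5717] [222.6041 208.5773]
0.083 [264.3544 177.3122] [222.3077 201.7078]
0.105 [264.471  182.0794] [221.8355 190.7636]
0.115 [264.5292 184.4588] [221.6183 185.7277]
0.125 [264.591  186.9885] [221.3993 180.6528]
0.129 [264.6169 188.0457] [221.3113 178.6118]
0.134 [264.6501 189.4059] [221.2008 176.0517]
```

View pics/z.png

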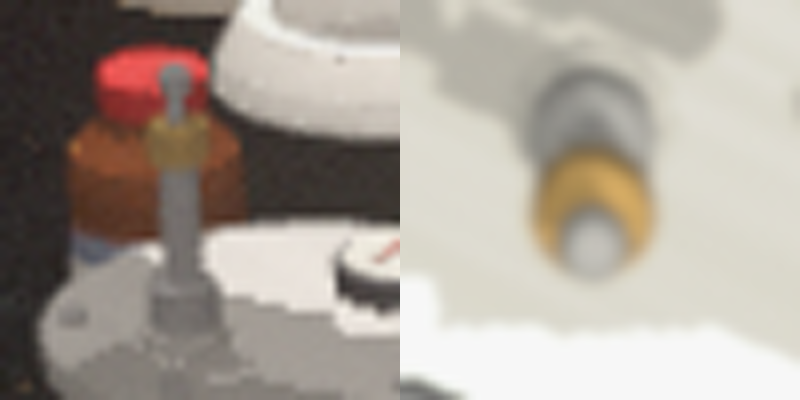

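```bash
python3 - <<'E'
from h import *
np.set_printoptions(precision=4,suppress=True)
for n,u,v in(("head",(221.3,176.8),(263.9,195.4)),("nut",(221.9,185.3),(263.8,190.6)),("foottop",(222.5,203.2),(263.7,181.5))):
  print(n,tri(ray("side",u),ray("wrist",v)),[ (z,atz("wrist",v,z)[:2]) for z in (.083,.115,.12,.13,.135)])
E
```

```text
head (array([0.5297, 0.1274, 0.1314]), np.float64(0.004138164154938684)) [(0.083, array([0.5438, 0.1321])), (0.115, array([0.5357, 0.1284])), (0.12, array([0.5345, 0.1278])), (0.13, array([0.5319, 0.1266])), (0.135, array([0.5307, 0.126 ]))]
nut (array([0.5298, 0.1272, 0.1146]), np.float64(0.0036437955549337158)) [(0.083, array([0.539 , 0.1298])), (0.115, array([0.5314, 0.1263])), (0.12, array([0.5302, 0.1258])), (0.13, array([0.5278, 0.1247])), (0.135, array([0.5266, 0.1241]))]
foottop (array([0.5292, 0.1269, 0.0787]), np.float64(0.0035481167063707796)) [(0.083, array([0.5299, 0.1257])), (0.115, array([0.5232, 0.1226])), (0.12, array([0.5221, 0.1221])), (0.13, array([0.52  , 0.1211])), (0.135, array([0.5189, 0.1206]))]
```

Call:
arm_command(commands=[{"tx":-0.02,"ty":0,"tz":0.05,"twist":0},{"tx":-0.045,"ty":-0.005,"tz":0.1,"twist":0},{"tx":-0.045,"ty":-0.005,"tz":0.16,"twist":0},{"tx":-0.045,"ty":-0.005,"tz":0.22,"twist":0},{"tx":-0.045,"ty":-0.005,"tz":0.28,"twist":0},{"tx":-0.045,"ty":-0.005,"tz":0.28,"twist":0},{"tx":-0.045,"ty":-0.005,"tz":0.28,"twist":0},{"tx":-0.045,"ty":-0.005,"tz":0.28,"twist":0}])

```text
t: 3.72
eef_pos: [0.5321, 0.1244, 0.1554]
ee_rot: [-3.141, 0.002, -2.725]
force: [0.2, 0.5, 0.3]
width: 0.0348
gripper_force: 0.0
```

```bash
python3 - <<'E'
from h import *
np.set_printoptions(precision=4,suppress=True)
s=get_state();print(s["eef_pos"],s["force"],s["moment"],s["width"])
w=cv2.cvtColor(grab_frame("wrist"),cv2.COLOR_RGB2BGR)
cv2.imwrite("pics/w2.png",cv2.resize(w[150:350,180:350],None,fx=3,fy=3,interpolation=cv2.INTER_CUBIC))
print("tcp",proj("wrist",s["eef_pos"]))
E
```

```text
[0.5321 0.1244 0.1554] [0.2452 0.4702 0.2956] [ 0.0208  0.003  -0.0031] 0.03478590092409009
tcp [262.3567 216.4531]
```

View pics/w2.png

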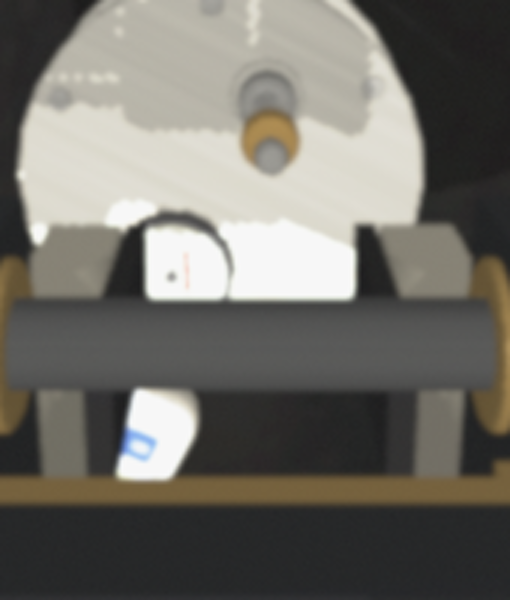

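The wrist crop shows the nut and pin head at full-image (270,196) and (270,202), and the midline between the fingers at about column 263. The valve is therefore a few mm off along tool y.

```bash
python3 - <<'E'
from h import *
np.set_printoptions(precision=4,suppress=True)
from scipy.spatial.transform import Rotation as R
s=get_state();Rm=R.from_euler("xyz",s["ee_rot"]).as_matrix()
for v,z in(((270,201.8),.131),((270,201.8),.134),((269.7,195),.119),((269,183),.083)):
  p=atz("wrist",v,z);print(p,(Rm.T@(p-s["eef_pos"])))
E
```

```text
[0.5278 0.1283 0.131 ] [0.0025 0.0052 0.0244]
[0.527  0.1279 0.134 ] [0.0034 0.0051 0.0214]
[0.5263 0.1277 0.119 ] [0.0042 0.0052 0.0364]
[0.5257 0.1276 0.083 ] [0.0048 0.0054 0.0724]
```

Call:
arm_command(commands=[{"tx":0.014,"ty":0.02,"tz":0,"twist":0},{"tx":0.014,"ty":0.02,"tz":0,"twist":0},{"tx":0.014,"ty":0.02,"tz":0.05,"twist":0},{"tx":0.014,"ty":0.02,"tz":0.1,"twist":0},{"tx":0.014,"ty":0.02,"tz":0.16,"twist":0},{"tx":0.014,"ty":0.02,"tz":0.22,"twist":0},{"tx":0.014,"ty":0.02,"tz":0.22,"twist":0},{"tx":0.014,"ty":0.02,"tz":0.22,"twist":0}])

```text
t: 4.43
eef_pos: [0.5258, 0.1276, 0.0988]
ee_rot: [-3.141, -0.001, -2.724]
force: [0.8, 0.7, -0.2]
width: 0.0356
gripper_force: 0.0
```

```bash
python3 - <<'E'
from h import *
np.set_printoptions(precision=4,suppress=True)
s=get_state();print(s["eef_pos"],s["force"],s["moment"],s["width"])
w=cv2.cvtColor(grab_frame("wrist"),cv2.COLOR_RGB2BGR)
cv2.imwrite("pics/w3.png",cv2.resize(w[150:350,180:350],None,fx=3,fy=3,interpolation=cv2.INTER_CUBIC))
print("tcp",proj("wrist",s["eef_pos"]),proj("wrist",s["eef_pos"]+[0,0,.019]))
E
```

```text
[0.5258 0.1276 0.0988] [ 0.8341  0.693  -0.175 ] [ 0.0361 -0.0621 -0.0259] 0.03556105943693278
tcp [262.5789 215.2394] [262.5697 225.9179]
```

View pics/w3.png

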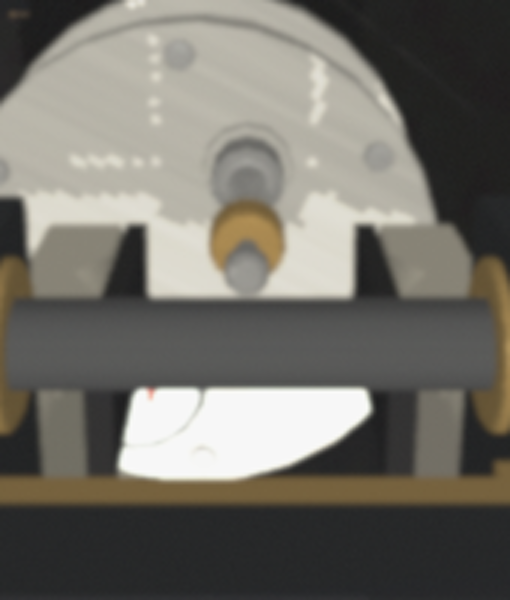

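The nut at crop column 247 is within about 1 mm of the finger midline at 251. I'll close gently.

Call:
arm_command(commands=[{"tx":0,"ty":-0.003,"tz":0,"twist":0},{"tx":0,"ty":-0.003,"tz":0,"twist":0},{"tx":0,"ty":-0.003,"tz":0,"twist":0},{"tx":0,"ty":-0.003,"tz":0,"twist":0},{"tx":0,"ty":-0.003,"tz":0,"twist":0},{"tx":0,"ty":-0.003,"tz":0,"twist":0},{"tx":0,"ty":-0.003,"tz":0,"twist":0},{"tx":0,"ty":-0.003,"tz":0,"twist":0}], claw=0, grip_force=6)

```text
t: 5.15
eef_pos: [0.5264, 0.127, 0.0988]
ee_rot: [-3.142, -0.0, -2.725]
force: [-0.1, 0.2, -0.7]
width: 0.0003
gripper_force: 0.0
```

```bash
python3 - <<'E'
from h import *
np.set_printoptions(precision=4,suppress=True)
s=get_state();print(s["eef_pos"],s["force"],s["moment"],s["width"],s["gripper_force"],s["q"])
E
```

```text
[0.5264 0.127  0.0988] [-0.1343  0.2085 -0.6634] [-0.0028 -0.0515 -0.0299] 0.00031434656669152494 0.0 [ 0.5988  0.2188 -0.4068  0.     -0.9453 -1.7528]
```

The fingers shut on nothing, so I'll look from both cameras.

```bash
python3 - <<'E'
from h import *
np.set_printoptions(precision=4,suppress=True)
w=cv2.cvtColor(grab_frame("wrist"),cv2.COLOR_RGB2BGR);im=cv2.cvtColor(grab_frame("side"),cv2.COLOR_RGB2BGR)
cv2.imwrite("pics/w4.png",np.hstack([cv2.resize(w[180:280,215:315],(400,400),interpolation=cv2.INTER_CUBIC),cv2.resize(im[150:230,180:260],(400,400),interpolation=cv2.INTER_CUBIC)]))
s=get_state();print(proj("side",s["eef_pos"]),proj("side",s["eef_pos"]+[0,0,.03]))
E
```

```text
[221.6746 193.422 ] [221.0191 178.3038]
```

View pics/w4.png

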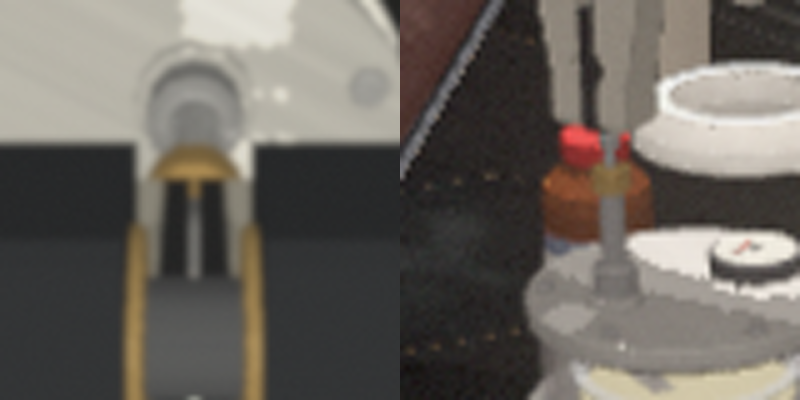

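Both views agree: in the side view the shut tips end at about (219,175), just above the pin head, while the reported TCP projects to (221.7,193). The real tips are therefore about 36 mm higher than reported. I'll open, go lower and identify what I grip by its width: nut 14 mm, stem 9, foot 17.

Call:
arm_command(commands=[{"tx":0,"ty":0,"tz":-0.02,"twist":0},{"tx":0,"ty":0,"tz":-0.02,"twist":0},{"tx":0,"ty":0,"tz":-0.02,"twist":0},{"tx":0,"ty":0,"tz":-0.02,"twist":0},{"tx":0,"ty":0,"tz":0.02,"twist":0},{"tx":0,"ty":0,"tz":0.06,"twist":0},{"tx":0,"ty":0,"tz":0.09,"twist":0},{"tx":0,"ty":0,"tz":0.09,"twist":0}], claw=0.4)

```text
t: 5.92
eef_pos: [0.5248, 0.1262, 0.0737]
ee_rot: [-3.141, -0.004, -2.725]
force: [-0.7, -0.0, -0.6]
width: 0.0348
gripper_force: 0.0
```

```bash
python3 - <<'E'
from h import *
np.set_printoptions(precision=4,suppress=True)
s=get_state();print(s["eef_pos"],s["force"],s["moment"],s["width"])
w=cv2.cvtColor(grab_frame("wrist"),cv2.COLOR_RGB2BGR);im=cv2.cvtColor(grab_frame("side"),cv2.COLOR_RGB2BGR)
cv2.imwrite("pics/w5.png",np.hstack([cv2.resize(w[180:280,215:315],(400,400),interpolation=cv2.INTER_CUBIC),cv2.resize(im[150:230,180:260],(400,400),interpolation=cv2.INTER_CUBIC)]))
print(proj("side",s["eef_pos"]))
E
```

```text
[0.5248 0.1262 0.0737] [-0.6719 -0.0351 -0.5755] [-0.0393  0.0256 -0.0144] 0.03480590778429136
[221.7363 206.1078]
```

View pics/w5.png

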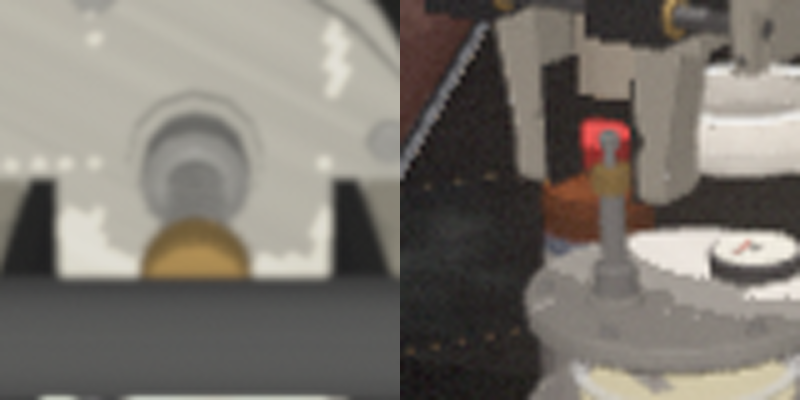

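The side view shows the tips straddling the nut at its lower edge, about row 188, and the wrist view shows the nut centred between the fingers (column 195 of 57–333). I'll lower 9 mm and close.

Call:
arm_command(commands=[{"tx":0,"ty":0,"tz":0.02,"twist":0},{"tx":0,"ty":0,"tz":0.034,"twist":0},{"tx":0,"ty":0,"tz":0.034,"twist":0},{"tx":0,"ty":0,"tz":0.034,"twist":0},{"tx":0,"ty":0,"tz":0.034,"twist":0},{"tx":0,"ty":0,"tz":0.034,"twist":0},{"tx":0,"ty":0,"tz":0.034,"twist":0},{"tx":0,"ty":0,"tz":0.034,"twist":0}], claw=0.4)

```text
t: 6.68
eef_pos: [0.5265, 0.1271, 0.0679]
ee_rot: [3.142, 0.0, -2.725]
force: [0.1, -1.1, -0.3]
width: 0.0351
gripper_force: 0.0
```

Call:
arm_command(commands=[{"tx":0,"ty":0,"tz":0,"twist":0},{"tx":0,"ty":0,"tz":0,"twist":0},{"tx":0,"ty":0,"tz":0,"twist":0},{"tx":0,"ty":0,"tz":0,"twist":0},{"tx":0,"ty":0,"tz":0,"twist":0},{"tx":0,"ty":0,"tz":0,"twist":0},{"tx":0,"ty":0,"tz":0,"twist":0},{"tx":0,"ty":0,"tz":0,"twist":0}], claw=0, grip_force=6)

```text
t: 7.35
eef_pos: [0.5264, 0.127, 0.0678]
ee_rot: [3.142, 0.0, -2.725]
force: [-0.7, -0.1, 1.0]
width: 0.0134
gripper_force: 6.0
```

```bash
cat > st.py <<'E'
from h import *
np.set_printoptions(precision=4,suppress=True)
s=get_state();print(s["t"],s["eef_pos"],s["ee_rot"],"F",s["force"],"M",s["moment"],s["width"],s["gripper_force"],s["q"])
E
python3 st.py
```

```text
7.35 [0.5264 0.127  0.0678] [ 3.1415  0.     -2.7248] F [-0.6537 -0.1074  1.0392] M [0.1964 0.1413 0.0051] 0.013421351333132683 6.0000696033239365 [ 0.5988  0.2535 -0.4434 -0.0001 -0.8739 -1.7528]
```

Width 13.4 mm means the nut is held. I'll firm the grip and unscrew, rising with the thread.

Call:
arm_command(commands=[{"tx":0,"ty":0,"tz":0,"twist":0},{"tx":0,"ty":0,"tz":0,"twist":0},{"tx":0,"ty":0,"tz":-0.0007,"twist":-0.035},{"tx":0,"ty":0,"tz":-0.0014,"twist":-0.07},{"tx":0,"ty":0,"tz":-0.0021,"twist":-0.105},{"tx":0,"ty":0,"tz":-0.0028,"twist":-0.14},{"tx":0,"ty":0,"tz":-0.0035,"twist":-0.175},{"tx":0,"ty":0,"tz":-0.0035,"twist":-0.175}], grip_force=16)

```text
t: 8.02
eef_pos: [0.5269, 0.1265, 0.0687]
ee_rot: [-3.141, -0.0, -2.17]
force: [2.9, -3.2, -0.8]
width: 0.0129
gripper_force: 16.0
```

```bash
python3 st.py
```

```text
8.0167 [0.5269 0.1265 0.0687] [-3.1407 -0.0002 -2.17  ] F [ 2.8606 -3.238  -0.761 ] M [-1.2952 -1.1134 -0.0375] 0.012861686989451537 15.997894406318665 [ 0.5981  0.2526 -0.4424  0.0011 -0.8757 -1.1981]
```

Call:
arm_command(commands=[{"tx":0,"ty":-0.002,"tz":-0.0007,"twist":-0.035},{"tx":0,"ty":-0.002,"tz":-0.0014,"twist":-0.07},{"tx":0,"ty":-0.002,"tz":-0.0021,"twist":-0.105},{"tx":0,"ty":-0.002,"tz":-0.0028,"twist":-0.14},{"tx":0,"ty":-0.002,"tz":-0.0035,"twist":-0.175},{"tx":0,"ty":-0.002,"tz":-0.0042,"twist":-0.21},{"tx":0,"ty":-0.002,"tz":-0.0049,"twist":-0.245},{"tx":0,"ty":-0.002,"tz":-0.0049,"twist":-0.245}])

```text
t: 8.68
eef_pos: [0.528, 0.1263, 0.0701]
ee_rot: [-3.14, -0.001, -1.402]
force: [6.7, -3.6, -2.5]
width: 0.013
gripper_force: 16.0
```

```bash
python3 st.py
```

```text
8.6833 [0.528  0.1263 0.0701] [-3.14   -0.0007 -1.4023] F [ 6.6966 -3.5956 -2.5349] M [-1.6377 -2.0814  0.0048] 0.012998331987344881 15.9980808198452 [ 0.597   0.2519 -0.4399  0.0017 -0.8779 -0.4296]
```

Call:
arm_command(commands=[{"tx":0.002,"ty":-0.003,"tz":0,"twist":0},{"tx":0.004,"ty":-0.006,"tz":-0.0004,"twist":-0.035},{"tx":0.004,"ty":-0.006,"tz":-0.0011,"twist":-0.07},{"tx":0.004,"ty":-0.006,"tz":-0.0018,"twist":-0.105},{"tx":0.004,"ty":-0.006,"tz":-0.0025,"twist":-0.14},{"tx":0.004,"ty":-0.006,"tz":-0.0032,"twist":-0.175},{"tx":0.004,"ty":-0.006,"tz":-0.0039,"twist":-0.21},{"tx":0.004,"ty":-0.006,"tz":-0.0039,"twist":-0.21}])

```text
t: 9.35
eef_pos: [0.529, 0.1266, 0.071]
ee_rot: [-3.14, -0.0, -0.744]
force: [1.9, 0.7, -1.1]
width: 0.0134
gripper_force: 16.0
```

```bash
python3 st.py
```

```text
9.35 [0.529  0.1266 0.071 ] [-3.1403 -0.0002 -0.7437] F [ 1.9069  0.7029 -1.1396] M [ 0.5156 -0.5693  0.038 ] 0.013426454272002628 15.998037457466125 [ 0.5951  0.2526 -0.4355 -0.0002 -0.8814  0.2321]
```

Call:
arm_command(commands=[{"tx":0,"ty":0,"tz":-0.0007,"twist":-0.035},{"tx":0,"ty":0,"tz":-0.0014,"twist":-0.07},{"tx":0,"ty":0,"tz":-0.0021,"twist":-0.105},{"tx":0,"ty":0,"tz":-0.0028,"twist":-0.14},{"tx":0,"ty":0,"tz":-0.0035,"twist":-0.175},{"tx":0,"ty":0,"tz":-0.0042,"twist":-0.21},{"tx":0,"ty":0,"tz":-0.0042,"twist":-0.21},{"tx":0,"ty":0,"tz":-0.0042,"twist":-0.21}])

```text
t: 10.02
eef_pos: [0.5294, 0.1275, 0.0721]
ee_rot: [-3.139, -0.002, -0.092]
force: [2.5, 4.4, -2.0]
width: 0.0132
gripper_force: 16.0
```

```bash
python3 st.py
```

```text
10.0167 [0.5294 0.1275 0.0721] [-3.1393 -0.0018 -0.0916] F [ 2.5013  4.3707 -2.0049] M [ 1.638  -0.6369  0.0127] 0.013162145695572003 15.999522507190704 [ 0.5957  0.2515 -0.4337 -0.0008 -0.8828  0.884 ]
```

Call:
arm_command(commands=[{"tx":0.002,"ty":-0.003,"tz":-0.0004,"twist":-0.03},{"tx":0.002,"ty":-0.003,"tz":-0.001,"twist":-0.06},{"tx":0.002,"ty":-0.003,"tz":-0.0016,"twist":-0.09},{"tx":0.002,"ty":-0.003,"tz":-0.0022,"twist":-0.12},{"tx":0.002,"ty":-0.003,"tz":-0.0028,"twist":-0.15},{"tx":0.002,"ty":-0.003,"tz":-0.003,"twist":-0.17},{"tx":0.002,"ty":-0.003,"tz":-0.003,"twist":-0.19},{"tx":0.002,"ty":-0.003,"tz":-0.003,"twist":-0.19}])

```text
t: 10.68
eef_pos: [0.53, 0.1287, 0.0728]
ee_rot: [-3.14, -0.003, 0.508]
force: [1.2, 6.9, -2.4]
width: 0.0131
gripper_force: 16.0
```

```bash
python3 st.py
```

```text
10.6833 [0.53   0.1287 0.0728] [-3.14   -0.0032  0.5082] F [ 1.1539  6.9396 -2.3767] M [ 2.5344 -0.4339 -0.1293] 0.013077335283720681 15.998741537332535 [ 0.5966  0.2518 -0.4311 -0.0017 -0.8846  1.4835]
```

Call:
arm_command(commands=[{"tx":0.002,"ty":-0.002,"tz":0,"twist":0},{"tx":0.003,"ty":-0.004,"tz":0,"twist":-0.02},{"tx":0.003,"ty":-0.004,"tz":0,"twist":-0.04},{"tx":0.003,"ty":-0.004,"tz":0,"twist":-0.06},{"tx":0.003,"ty":-0.004,"tz":0,"twist":-0.08},{"tx":0.003,"ty":-0.004,"tz":0,"twist":-0.1},{"tx":0.003,"ty":-0.004,"tz":0,"twist":-0.1},{"tx":0.003,"ty":-0.004,"tz":0,"twist":-0.1}])

```text
t: 11.35
eef_pos: [0.5293, 0.1292, 0.0727]
ee_rot: [-3.141, -0.002, 0.819]
force: [-0.3, 5.9, -0.8]
width: 0.0132
gripper_force: 16.0
```

```bash
python3 st.py
```

```text
11.35 [0.5293 0.1292 0.0727] [-3.1408 -0.0017  0.8191] F [-0.2641  5.8887 -0.8236] M [ 1.8387  0.1635 -0.1123] 0.013218353965116832 15.99968209862709 [ 0.5981  0.2523 -0.4309 -0.0015 -0.8861  1.7927]
```

Call:
arm_command(commands=[{"tx":0,"ty":0,"tz":0,"twist":0},{"tx":0,"ty":0,"tz":0,"twist":0},{"tx":0,"ty":0,"tz":0,"twist":0},{"tx":0,"ty":0,"tz":0,"twist":0},{"tx":0,"ty":0,"tz":-0.06,"twist":0},{"tx":0,"ty":0,"tz":-0.12,"twist":0},{"tx":0,"ty":0,"tz":-0.18,"twist":0},{"tx":0,"ty":0,"tz":-0.18,"twist":0}], claw=0.4, grip_force=20)

```text
t: 12.02
eef_pos: [0.5308, 0.1284, 0.1206]
ee_rot: [3.14, -0.004, 0.824]
force: [-0.0, 0.5, -0.1]
width: 0.0348
gripper_force: 0.0
```

Call:
arm_command(commands=[{"tx":0,"ty":0,"tz":0,"twist":0},{"tx":0,"ty":0,"tz":0,"twist":0},{"tx":0,"ty":0,"tz":0,"twist":0},{"tx":0,"ty":0,"tz":0,"twist":0},{"tx":0,"ty":0,"tz":0,"twist":0},{"tx":0,"ty":0,"tz":0,"twist":0},{"tx":0,"ty":0,"tz":0,"twist":0},{"tx":0,"ty":0,"tz":0,"twist":0}], claw=0)

```text
t: 12.68
eef_pos: [0.5291, 0.1279, 0.1175]
ee_rot: [-3.142, 0.0, 0.825]
force: [0.6, -0.1, 0.7]
width: 0.0006
gripper_force: 0.0
```

```bash
python3 st.py; python3 - <<'E'
from h import *
w=cv2.cvtColor(grab_frame("wrist"),cv2.COLOR_RGB2BGR);im=cv2.cvtColor(grab_frame("side"),cv2.COLOR_RGB2BGR)
cv2.imwrite("pics/w6.png",np.hstack([cv2.resize(w[180:280,215:315],(400,400),interpolation=cv2.INTER_CUBIC),cv2.resize(im[150:230,180:260],(400,400),interpolation=cv2.INTER_CUBIC)]))
E
```

```text
12.6833 [0.5291 0.1279 0.1175] [-3.1415  0.0003  0.8251] F [ 0.5652 -0.0722  0.6978] M [-0.0596  0.0786 -0.0468] 0.0005636958868927562 0.0 [ 0.5972  0.2044 -0.3769 -0.     -0.9898  1.7987]
```

View pics/w6.png

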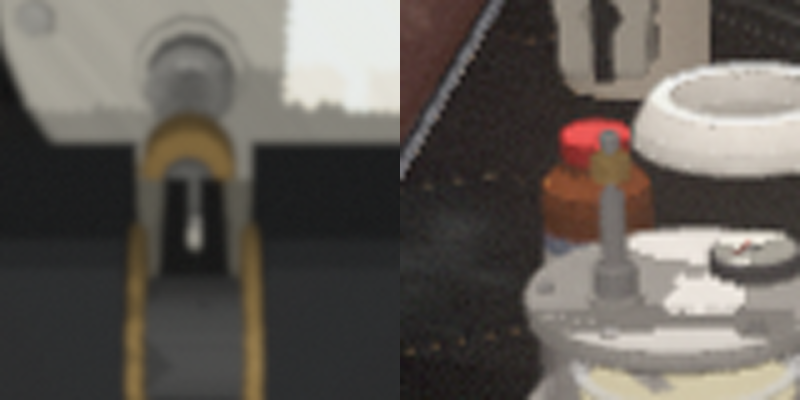

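The nut has visibly risen: its centre in the side crop is at row 165 against 180 before. The shut fingertips sit about 15 mm above the pin head at crop (609,130), so I'll approach it by feel.

Call:
arm_command(commands=[{"tx":0,"ty":0,"tz":0.02,"twist":0},{"tx":0,"ty":0,"tz":0.04,"twist":0},{"tx":0,"ty":0,"tz":0.055,"twist":0},{"tx":0,"ty":0,"tz":0.065,"twist":0},{"tx":0,"ty":0,"tz":0.07,"twist":0},{"tx":0,"ty":0,"tz":0.07,"twist":0},{"tx":0,"ty":0,"tz":0.07,"twist":0},{"tx":0,"ty":0,"tz":0.07,"twist":0}])

```text
t: 13.45
eef_pos: [0.5293, 0.128, 0.1003]
ee_rot: [3.141, -0.0, 0.825]
force: [-0.7, 0.3, 0.4]
width: 0.0003
gripper_force: 0.0
```

Call:
arm_command(commands=[{"tx":0,"ty":0,"tz":0.002,"twist":0},{"tx":0,"ty":0,"tz":0.004,"twist":0},{"tx":0,"ty":0,"tz":0.004,"twist":0},{"tx":0,"ty":0,"tz":0.004,"twist":0},{"tx":0,"ty":0,"tz":0.004,"twist":0},{"tx":0,"ty":0,"tz":0.004,"twist":0},{"tx":0,"ty":0,"tz":0.004,"twist":0},{"tx":0,"ty":0,"tz":0.004,"twist":0}])

```text
t: 14.12
eef_pos: [0.5292, 0.128, 0.0992]
ee_rot: [-3.142, -0.0, 0.825]
force: [-0.3, -0.8, -0.3]
width: 0.0005
gripper_force: 0.0
```

Next I'll go down 1.5 mm in each call; noise is about ±1 N.

Call:
arm_command(commands=[{"tx":0,"ty":0,"tz":0.002,"twist":0},{"tx":0,"ty":0,"tz":0.004,"twist":0},{"tx":0,"ty":0,"tz":0.006,"twist":0},{"tx":0,"ty":0,"tz":0.006,"twist":0},{"tx":0,"ty":0,"tz":0.006,"twist":0},{"tx":0,"ty":0,"tz":0.006,"twist":0},{"tx":0,"ty":0,"tz":0.006,"twist":0},{"tx":0,"ty":0,"tz":0.006,"twist":0}])

```text
t: 14.78
eef_pos: [0.5292, 0.1279, 0.0977]
ee_rot: [3.142, -0.0, 0.825]
force: [-0.1, -0.4, 0.5]
width: 0.0006
gripper_force: 0.0
```

Call:
arm_command(commands=[{"tx":0,"ty":0,"tz":0.002,"twist":0},{"tx":0,"ty":0,"tz":0.004,"twist":0},{"tx":0,"ty":0,"tz":0.006,"twist":0},{"tx":0,"ty":0,"tz":0.006,"twist":0},{"tx":0,"ty":0,"tz":0.006,"twist":0},{"tx":0,"ty":0,"tz":0.006,"twist":0},{"tx":0,"ty":0,"tz":0.006,"twist":0},{"tx":0,"ty":0,"tz":0.006,"twist":0}])

```text
t: 15.45
eef_pos: [0.5292, 0.1279, 0.0961]
ee_rot: [3.142, -0.0, 0.825]
force: [-0.5, -0.2, 0.1]
width: 0.0002
gripper_force: 0.2
```

Call:
arm_command(commands=[{"tx":0,"ty":0,"tz":0.002,"twist":0},{"tx":0,"ty":0,"tz":0.004,"twist":0},{"tx":0,"ty":0,"tz":0.006,"twist":0},{"tx":0,"ty":0,"tz":0.006,"twist":0},{"tx":0,"ty":0,"tz":0.006,"twist":0},{"tx":0,"ty":0,"tz":0.006,"twist":0},{"tx":0,"ty":0,"tz":0.006,"twist":0},{"tx":0,"ty":0,"tz":0.006,"twist":0}])

```text
t: 16.12
eef_pos: [0.5293, 0.1279, 0.0947]
ee_rot: [3.141, -0.0, 0.825]
force: [-1.1, -0.2, 4.3]
width: 0.0004
gripper_force: 2.2
```

Call:
arm_command(commands=[{"tx":0,"ty":0,"tz":0.002,"twist":0},{"tx":0,"ty":0,"tz":0.004,"twist":0},{"tx":0,"ty":0,"tz":0.006,"twist":0},{"tx":0,"ty":0,"tz":0.006,"twist":0},{"tx":0,"ty":0,"tz":0.006,"twist":0},{"tx":0,"ty":0,"tz":0.006,"twist":0},{"tx":0,"ty":0,"tz":0.006,"twist":0},{"tx":0,"ty":0,"tz":0.006,"twist":0}])

```text
t: 16.78
eef_pos: [0.5293, 0.1279, 0.0934]
ee_rot: [3.141, -0.0, 0.825]
force: [-1.6, -0.5, 6.1]
width: 0.0004
gripper_force: 3.1
```

Call:
arm_command(commands=[{"tx":0,"ty":0,"tz":0.002,"twist":0},{"tx":0,"ty":0,"tz":0.005,"twist":0},{"tx":0,"ty":0,"tz":0.005,"twist":0},{"tx":0,"ty":0,"tz":0.005,"twist":0},{"tx":0,"ty":0,"tz":0.005,"twist":0},{"tx":0,"ty":0,"tz":0.005,"twist":0},{"tx":0,"ty":0,"tz":0.005,"twist":0},{"tx":0,"ty":0,"tz":0.005,"twist":0}])

```text
t: 17.45
eef_pos: [0.5293, 0.128, 0.0923]
ee_rot: [3.141, -0.0, 0.825]
force: [-1.7, -0.3, 7.4]
width: 0.0005
gripper_force: 3.9
```

```bash
python3 st.py
```

```text
17.45 [0.5293 0.128  0.0923] [ 3.1413 -0.0004  0.8254] F [-1.7437 -0.2835  7.4427] M [-0.2534  0.9262  0.0035] 0.0005402691242803734 3.851365313385031 [ 0.5972  0.2302 -0.4086  0.0002 -0.9315  1.7988]
```

Force 7.4 N puts the pin about 3 mm down. I'll use small steps to the stop.

Call:
arm_command(commands=[{"tx":0,"ty":0,"tz":0.002,"twist":0},{"tx":0,"ty":0,"tz":0.0025,"twist":0},{"tx":0,"ty":0,"tz":0.0025,"twist":0},{"tx":0,"ty":0,"tz":0.0025,"twist":0},{"tx":0,"ty":0,"tz":0.0025,"twist":0},{"tx":0,"ty":0,"tz":0.0025,"twist":0},{"tx":0,"ty":0,"tz":0.0025,"twist":0},{"tx":0,"ty":0,"tz":0.0025,"twist":0}])

```text
t: 18.12
eef_pos: [0.5294, 0.1279, 0.0918]
ee_rot: [3.141, -0.0, 0.825]
force: [-1.6, -0.2, 8.2]
width: 0.0008
gripper_force: 4.2
```

Call:
arm_command(commands=[{"tx":0,"ty":0,"tz":0.0007,"twist":0},{"tx":0,"ty":0,"tz":0.0014,"twist":0},{"tx":0,"ty":0,"tz":0.0014,"twist":0},{"tx":0,"ty":0,"tz":0.0014,"twist":0},{"tx":0,"ty":0,"tz":0.0014,"twist":0},{"tx":0,"ty":0,"tz":0.0014,"twist":0},{"tx":0,"ty":0,"tz":0.0014,"twist":0},{"tx":0,"ty":0,"tz":0.0014,"twist":0}])

```text
t: 18.78
eef_pos: [0.5294, 0.128, 0.0916]
ee_rot: [3.141, -0.001, 0.825]
force: [-2.8, -0.1, 10.8]
width: 0.0006
gripper_force: 5.0
```

10.8 N is above the spring's 9 N, so the pin is at its hard stop. I'll hold it there.

Call:
arm_command(commands=[{"tx":0,"ty":0,"tz":0,"twist":0},{"tx":0,"ty":0,"tz":0,"twist":0},{"tx":0,"ty":0,"tz":0,"twist":0},{"tx":0,"ty":0,"tz":0,"twist":0},{"tx":0,"ty":0,"tz":0,"twist":0},{"tx":0,"ty":0,"tz":0,"twist":0},{"tx":0,"ty":0,"tz":0,"twist":0},{"tx":0,"ty":0,"tz":0,"twist":0}])

```text
t: 19.45
eef_pos: [0.5294, 0.128, 0.0916]
ee_rot: [3.141, -0.001, 0.825]
force: [-3.5, -0.4, 10.7]
width: 0.0007
gripper_force: 5.0
```

Call:
arm_command(commands=[{"tx":0,"ty":0,"tz":0,"twist":0},{"tx":0,"ty":0,"tz":0,"twist":0},{"tx":0,"ty":0,"tz":0,"twist":0},{"tx":0,"ty":0,"tz":0,"twist":0},{"tx":0,"ty":0,"tz":0,"twist":0},{"tx":0,"ty":0,"tz":0,"twist":0},{"tx":0,"ty":0,"tz":0,"twist":0},{"tx":0,"ty":0,"tz":0,"twist":0}])

```text
t: 20.12
eef_pos: [0.5294, 0.128, 0.0916]
ee_rot: [3.141, -0.001, 0.825]
force: [-2.8, -0.2, 10.5]
width: 0.0005
gripper_force: 5.0
```

Call:
arm_command(commands=[{"tx":0,"ty":0,"tz":-0.01,"twist":0},{"tx":0,"ty":0,"tz":-0.02,"twist":0},{"tx":0,"ty":0,"tz":-0.05,"twist":0},{"tx":0,"ty":0,"tz":-0.1,"twist":0},{"tx":0,"ty":0,"tz":-0.15,"twist":0},{"tx":0,"ty":0,"tz":-0.2,"twist":0},{"tx":0,"ty":0,"tz":-0.24,"twist":0},{"tx":0,"ty":0,"tz":-0.24,"twist":0}])

```text
t: 20.78
eef_pos: [0.5303, 0.1284, 0.153]
ee_rot: [3.14, -0.003, 0.825]
force: [0.1, 0.3, -0.1]
width: 0.0003
gripper_force: 0.0
```

```bash
python3 st.py; python3 - <<'E'
from h import *
im=cv2.cvtColor(grab_frame("side"),cv2.COLOR_RGB2BGR)
cv2.imwrite("pics/e.png",cv2.resize(im[150:260,180:320],None,fx=5,fy=5,interpolation=cv2.INTER_CUBIC))
a=cv2.imread("pics/s.png").astype(int)
# head/bottle/vial unmoved?
for n,(x0,x1,y0,y1) in dict(vial=(258,282,226,266),timer=(272,312,203,230),bottle=(207,217,176,200)).items():print(n,np.abs(a-im)[y0:y1,x0:x1].mean())
# pin head/nut: match of the valve top crop with pre-press picture
w6=cv2.imread("pics/w6.png")[:,400:];b=cv2.resize(w6,(80,80),interpolation=cv2.INTER_AREA)
print("valve top vs before press",np.abs(b[24:50,36:50].astype(int)-im[174:200,216:230]).mean())
E
```

```text
20.7833 [0.5303 0.1284 0.153 ] [ 3.1404 -0.0029  0.8254] F [ 0.1302  0.2816 -0.0516] M [-0.1045 -0.0162  0.0164] 0.00031448322337675563 0.0 [ 0.5972  0.1718 -0.3296  0.0005 -1.0663  1.7988]
vial 19.290972222222223
timer 18.528395061728396
bottle 17.204166666666666
valve top vs before press 2.0705128205128207
```

```bash
python3 - <<'E'
from h import *
im=cv2.cvtColor(grab_frame("side"),cv2.COLOR_RGB2GRAY);a=cv2.imread("pics/s.png",0)
for n,(x0,x1,y0,y1) in dict(vial=(260,280,228,264),timer=(274,310,205,228),bottle=(208,218,176,198),chamber=(208,268,200,250)).items():
  r=cv2.matchTemplate(im[y0-8:y1+8,x0-8:x1+8],a[y0:y1,x0:x1],cv2.TM_CCOEFF_NORMED);print(n,cv2.minMaxLoc(r)[1],np.array(cv2.minMaxLoc(r)[3])-8)
E
```

```text
vial 0.9975802898406982 [0 0]
timer 0.9994287490844727 [0 0]
bottle 0.9815122485160828 [0 0]
chamber 0.8181581497192383 [0 0]
```

Nothing has shifted, and the pin and nut look the same as before the press. I'll hand it in.

```bash
python3 -c "from station import job_done;print(job_done())"
```

```text
the job is handed in; nothing more can be done
None
```

I unscrewed the nut until its turning torque rose sharply (about 3.2 rad), pressed the pin to its hard stop at about 10.8 N for over 1.3 s and released it. The nut is left unscrewed, the side camera shows the chamber, bottle, vial and timer unmoved, and the job is handed in with no verdict returned.

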